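# Clamp the crate frame and hold its corner square

### The job

This crate corner hangs on one screw and its stud leans in a little: make it square, ready for the second screw. First push the toggle clamp's handle down until it locks and holds the plate to the bench; then pick up the try square, stand it along the middle of the plate's top and press it into the corner until stock and blade lie tight against plate and stud and the stud stands at a right angle. Finish while holding: keep the square in the gripper, pressed against both timbers, and do not drag the frame or disturb the other things on the bench.

Things in the scene. Friction and masses are not known exactly. Their poses are not given: they have to be found in the camera images.
- clamp_block: Fixed softwood riser block, 60 (x) by 95 (y) by 44 mm high, with a steel toggle clamp on top. Origin: bench level, 2 mm to +y of the block's centre. +y points along the clamp's bar to the timber frame; the handle goes down to the -y side. The bar turns on a pin 65 mm above the bench at y = +20 mm; the foot sits 70 mm along the bar from that pin.
- clamp_bar (a joint): Turn of the clamp's bar (rad): 0 = as found, raised 45 degrees, open; 0.785 = level, closed. The handle drives it through a link (toggle): pushed fully down, the handle goes just over centre, meets a stop and stays locked by itself. Half way it also stays where it is left. A push of 5 to 15 N near the handle's end closes it.
- handle_grip (a point): On the centre line of the clamp's black round handle (18 mm thick, 90 mm long), 21 mm from its outer end. Open: 182 mm above the bench at y = -28 mm of the clamp block, handle rising at 66 degrees towards -y. It swings down in the block's y-z plane, outward to -y: half way about 156 mm up at y = -69 mm; locked about 95 mm up at y = -86 mm, nearly level.
- clamp_foot: Black sprung rubber foot of the clamp, a disc 20 mm across, 16 mm high; origin at its underside. When the clamp is locked it presses the plate's top with about 19 N, 25 mm from the plate's -y end.
- plate: Loose softwood timber on the bench, 320 mm long (its y), 45 mm wide, 45 mm high: the plate of a crate frame. Origin: centre of its underside. Its -y end lies under the clamp's open foot, about 15 mm from the riser block, roughly in line with the clamp; the stud stands at its +y end. Unclamped, it slides under a push of about 4 N.
- stud_lean (a joint): Lean of the stud (rad): 0 = at a right angle to the plate, positive = its top leans inward over the plate (to the plate's -y). As found 0.05 to 0.12. The screw is stiff, so the stud stays where it is pushed; 2 to 3 N at the height of the square's blade tip turns it, but over some 20 N low down can push it past square.
- stud: Upright softwood stud, 45 by 45 mm, top 247 mm above the bench, half-lapped to the plate's +y end on one screw. Origin: on the screw, 22.5 mm above the bench, 137.5 mm from the plate's centre; z runs up the stud. Upright, its inner face (to -y) stands 115 mm from the plate's centre; at 0.12 rad lean the face at blade tip height is 25 mm further in.
- corner (a point): The inside corner as it will be with the stud upright: on the plate's top face (45 mm above the bench), mid-width, 115 mm towards +y from the plate's centre. Its axes are the plate's.
- square: Carpenter's try square, about 0.3 kg, standing on its wooden stock: 150 mm long (y), 24 mm thick (x), 32 mm high. Steel blade 4 mm thick, 38 mm wide, flush with the stock's +y end (heel), up to 190 mm above the underside. Origin: centre of the stock's underside. Working faces: the underside and the heel-side edge (y = +75 mm). It goes on the plate heel towards the stud, axes as the plate's.
- square_grip (a point): Good place to hold the square: on the stock, 25 mm from its middle on the side away from the blade, 20 mm above the underside (12 mm below the stock's top); fingers close along the square's x across 24 mm.
- square_heel (a point): The square's outer corner: underside of the stock, at the heel end, mid-thickness. It comes to the corner point when the job is done.
- paint_jar: Bystander: green paint jar with a white lid, 64 mm across, 80 mm high, loose. Origin under its centre. The jar and the square swap sides of the bench from run to run.
- hammer: Bystander: hammer with wooden handle, 260 mm long, lying in front of the frame. Origin under its centre.
- glue: Bystander: white glue bottle 54 mm across, 170 mm high, behind the frame.
- tape: Bystander: tape measure, 68 x 34 x 62 mm high, to the left of the frame.
- screws: Bystander: grey tub of screws, 100 x 140 x 40 mm high, behind the frame.
Not all that is in view belongs to the job. What is meant by the square is not red, and is the larger of those in its own colour.

How it is judged:
By the outcome, as a careful person would: the job done as asked, in the order asked, and still so for the second after the job is handed in, while the arm keeps its last pose, push and grip.
It also fails if it takes over 58 s, if anything falls off the work surface, if the arm or the gripper's body presses on something with over 40 N, if the wrist force passes 120 N, or if a joint passes its speed limit or range.

### The arm

A 6-joint arm with a two-finger parallel gripper is mounted at the origin on the work surface. World frame = base frame: x ahead of the robot, y to its left, z up, the work surface at z = 0. Lengths are in m, angles in rad, forces in N, time in s.
With the tool pointing down it reaches from about 0.35 to 0.975 m from the base axis. Payload 4.9 kg.
Tool frame: the origin (TCP) lies at the very end of the fingers, on their centre line; the grasp point (between the pads) lies 19 mm behind it; x points along the fingers, y is the direction in which the jaws open and shut, and the axes are right-handed (so a half turn about x gives the same grasp; the last joint's range is limited). The gripper opens to 85 mm and grips with 20 to 120 N. Pads are 22 mm wide; open, the fingers measure 114 mm over their backs; the gripper's body (76 mm by 85 mm) begins 54 mm behind the grasp point. The pads swing forward as they close: fully open they stand 13 mm farther back than shut.
Start: joints at [-1.274, 0.053, 1.613, -0, 1.476, -0.119], TCP at [0.252, -0.572, 0.231] pointing down, gripper open.
Joint ranges: [-3.01, 3.01], [-1.01, 2.22], [0.06, 2.58], [-1.02, 4.17], [0.09, 2.62], [-3.14, 3.14]. Speed limits (rad/s): [2.57, 2.57, 3.14, 3.14, 3.14, 3.14].

### API

Orientations are given as a rotation vector (axis times angle).
In Python, from station import ctrl, get_image, calibration, finish_job, search_frame, cut_out, mark_of gives the robot as it stands. The module is installed in compiled form; this text tells all that it offers.
- The arm moves only by the tool arm_command, never from a script. Its argument "plan" is a list that holds one entry, the list of rows, each a list of 7 numbers: the shift along the tool's x, y, z in m, then the turn, a rotation vector about the tool's x, y, z in degrees, then the finger opening in m, from 0 to 0.0854. A call has 1 to 20 rows; each row shifts and turns the pose as measured when the row begins, along the tool's axes as they then stand; what a row does not reach is not made up. A row lasts 1/12 s, in which the tool goes at most 41.7 mm and 7.16 degrees, less where a joint would pass 70% of its speed; a pose out of reach is approached as far as the arm can. A call with a gripper value outside its range is refused whole. The fingers move at their own pace and stop on an object; "squeeze" is the grip in N (left out, the last holds). Time passes only in rows, so rows that do not move let the fingers close. It gives the time, the measured TCP pose, the force and the opening at its end, in the units of the state.
- ctrl.get_obs(): the state, without advancing time (a new reading comes with each control period).
- get_image(name): name is "side" or "top" or "wrist"; returns the picture (420x560x3 uint8, red, green, blue); there is no depth.
- calibration(name): a dict with "fx", "fy", "cx", "cy" (pixels), "cam_to_world" (4x4, takes a point from camera to world coordinates); the wrist camera has in their place "hand_eye" (4x4, takes a point from camera to tool coordinates, whose origin is the TCP and whose axes are the tool frame's). Camera axes: x right, y down, z forward; pixel columns grow to the right and rows downward; lengths in m; the calibration is good to about 2 mm. A picture is of the moment at which its call begins: read the wrist's pose just before it. calibration takes no time and is no camera call.
- finish_job(): hands the job in, once; it reports no verdict.
Trained networks look in the newest picture that a camera, given by its name, has taken for a name from the list of things; names that differ only in an ending like _2 or _b are one class to them, and where a whole thing is asked for, a point or a joint stands for the part that bears it (a point fixed in the world has none). Each returns a list of dicts, best first, with "conf" (0 to 1); they miss things now and then, are a little off and sometimes report something else, mostly with a low value. They report only what shows in the picture. A call takes as long as a camera call. They do not tell look-alikes from the thing itself.
- search_frame(camera, thing): "at" ([x, y, z] in m, in the coordinates of the camera as it stood for that picture, good to about 4 mm: the middle of the surface that is visible of it).
- cut_out(camera, thing): "mask" (420x560 bool, what is visible of it).
- mark_of(camera, thing): "at" ([x, y, z] in m, in the coordinates of the camera as it stood for that picture, good to about 4 mm: a listed point, or the origin of a listed thing).
The state is a dict: "t": time; "q": joint angles; "dq": joint speeds; "effort": joint torques, N m; "tool_pos": TCP position; "tool_rot": TCP orientation; "contact_force": force on the tool from outside, world axes, zero at the start; "wrist_torque": the same for the moment, N m; "opening": finger opening in m.
Only numpy, scipy, OpenCV 4.12 (cv2) and the standard library are available. Lean on these libraries where they do the work, as an engineer would, in place of code of your own. Each camera call takes 0.05 s, during which the arm holds its last target. There are 200 camera calls.

## Working session

There is one attempt and no reset: what is moved stays moved. The work goes in short steps, Python scripts to look and compute and a tool call to move; the robot and the scene stay as the last step left them, time stands still between calls to the robot, and variables do not carry over. Pictures are saved under pics/ and viewed, about 8 in all and at most 12, crops included, and the job is handed in when it is done.

Besides the shell and the picture viewer there is one more tool, called by a JSON object that holds its "fn" and its "kwargs", one argument or row to a line. arm_command: Moves the arm, as the interface text tells. Its arguments: {"type":"object","properties":{"plan":{"type":"array","items":{"type":"array","items":{"type":"array","items":{"type":"number"}}}},"squeeze":{"type":"number"}},"required":["plan"]}

```bash
mkdir -p pics
cat > h.py <<'E'
import numpy as np, cv2
from scipy.spatial.transform import Rotation as R
from station import *
def T(cam):
    c=calibration(cam)
    if cam!="wrist": return np.array(c["cam_to_world"])
    o=ctrl.get_obs(); M=np.eye(4); M[:3,:3]=R.from_rotvec(o["tool_rot"]).as_matrix(); M[:3,3]=o["tool_pos"]
    return M@np.array(c["hand_eye"])
def W(M,p): return (M@np.append(p,1))[:3]
def px(cam,M,p):
    c=calibration(cam); q=np.linalg.inv(M)@np.append(p,1); return np.array([c["fx"]*q[0]/q[2]+c["cx"],c["fy"]*q[1]/q[2]+c["cy"]])
def ray(cam,M,u,v,z=None):
    c=calibration(cam); d=M[:3,:3]@np.array([(u-c["cx"])/c["fx"],(v-c["cy"])/c["fy"],1]); o=M[:3,3]
    return o+d*(z-o[2])/d[2] if z is not None else (o,d)
def save(cam,name):
    im=get_image(cam); cv2.imwrite(f"pics/{name}.png",im[:,:,::-1]); return im
E
python3 - <<'E'
from h import *
np.set_printoptions(precision=4,suppress=True)
ims=[]
for cam in["top","side"]:
    M=T(cam); ims.append(save(cam,cam))
    for th in["clamp_block","handle_grip","clamp_foot","plate","stud","corner","square","square_grip","square_heel","paint_jar"]:
        try:
            for r in mark_of(cam,th)[:3]:
                w=W(M,r["at"]); print(cam,th,round(r["conf"],2),w,px(cam,M,w).round())
        except Exception as e: print(th,e)
o=ctrl.get_obs(); print(o["t"],o["tool_pos"],R.from_rotvec(o["tool_rot"]).as_matrix(),o["contact_force"])
E
```

```text
top clamp_block 0.72 [ 0.5603 -0.1167 -0.0012] [332. 200.]
top handle_grip 0.58 [ 0.5647 -0.1432  0.1796] [353. 182.]
top clamp_foot 0.55 [ 0.557  -0.0308  0.0981] [303. 195.]
top plate 0.66 [ 0.5449  0.1113 -0.0001] [250. 208.]
top plate 0.22 [ 0.557  -0.0334  0.0981] [304. 195.]
top stud 0.93 [0.5287 0.2491 0.0209] [199. 214.]
top stud 0.57 [ 0.5445  0.1103 -0.0017] [250. 208.]
top corner 0.63 [0.5321 0.2213 0.0464] [207. 211.]
top square 0.92 [ 0.288  -0.3385 -0.0021] [420. 298.]
top square 0.85 [ 0.6659 -0.3137  0.0012] [399. 162.]
top square 0.56 [ 0.396  -0.2512  0.0019] [385. 258.]
top square_grip 0.8 [ 0.4002 -0.2724  0.0189] [394. 256.]
top square_grip 0.74 [ 0.6431 -0.3008  0.019 ] [397. 168.]
top square_grip 0.62 [ 0.2821 -0.3201  0.0168] [416. 301.]
top square_heel 0.89 [ 0.3014 -0.3862  0.0014] [438. 293.]
top square_heel 0.84 [ 0.3921 -0.1719 -0.0004] [355. 261.]
top square_heel 0.66 [ 0.7268 -0.3543  0.0012] [412. 141.]
top paint_jar 0.65 [0.3876 0.2459 0.0017] [201. 267.]
side clamp_block 0.83 [ 0.5636 -0.1234  0.0012] [281. 199.]
side handle_grip 0.52 [ 0.5628 -0.144
[... 364 characters left out ...]
0.2913 -0.3351 -0.0004] [364. 170.]
side square 0.6 [ 0.6635 -0.3148 -0.0012] [266. 160.]
side square_grip 0.86 [ 0.6438 -0.3004  0.0203] [270. 159.]
side square_grip 0.61 [ 0.4006 -0.2754  0.0208] [333. 173.]
side square_grip 0.55 [ 0.2829 -0.3187  0.0117] [366. 171.]
side square_heel 0.82 [ 0.7304 -0.3596 -0.002 ] [253. 150.]
side square_heel 0.61 [ 0.305  -0.391  -0.0001] [363. 160.]
side square_heel 0.54 [ 0.3927 -0.1787 -0.0014] [331. 196.]
side paint_jar 0.58 [ 0.3887  0.2503 -0.0011] [309. 296.]
side paint_jar 0.57 [ 0.4032 -0.2508 -0.0039] [331. 182.]
1.1 [ 0.2524 -0.5717  0.2313] [[ 0.      0.4039 -0.9148]
 [ 0.     -0.9148 -0.4039]
 [-1.     -0.     -0.    ]] [0.0517 0.5398 0.3788]
```

View pics/top.png

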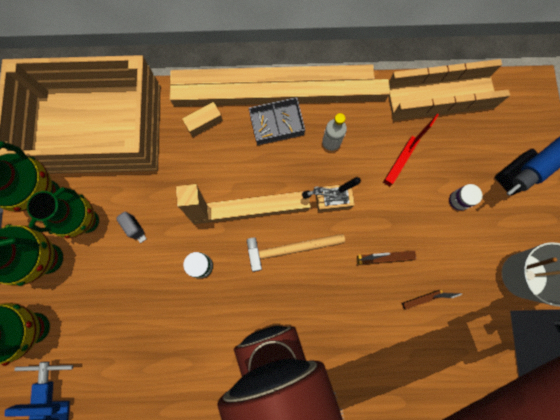

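View pics/side.png

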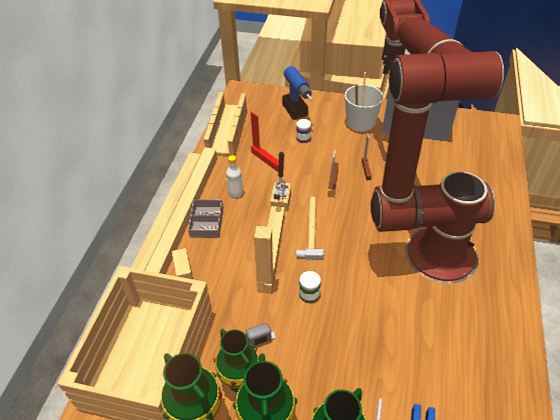

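The top picture shows three square-like things. One is red, at (405,155), and is excluded by colour. The other two are brown: a long one at (385,258) and a short one at (430,299). By the description I choose the longer brown one, (385,258), and check it in a crop. The clamp is at (335,195), the plate at (260,207) and the stud at (190,200). There are two jars, at (197,265) and (465,197).

```bash
cat >> h.py <<'E'
def goto(p,yaw=None):
    "print shift in tool axes (after turning so that tool y lies at world yaw deg, tool down)"
    o=ctrl.get_obs(); M=R.from_rotvec(o["tool_rot"]).as_matrix(); a=np.degrees(np.arctan2(M[1,1],M[0,1]))
    t=0 if yaw is None else (yaw-a+180)%360-180
    M2=R.from_euler('z',t,degrees=True).as_matrix()@M
    print("yaw now",round(a,2),"turn about tool x",round(-t,2),"shift before turn",(M.T@(np.array(p)-o["tool_pos"])).round(4),"after",(M2.T@(np.array(p)-o["tool_pos"])).round(4),"tilt",M[:,0].round(3))
E
python3 - <<'E'
from h import *
im=cv2.imread("pics/top.png")[:, :, :]
cv2.imwrite("pics/crop.png",cv2.resize(im[150:320,290:480],None,fx=4,fy=3.5,interpolation=cv2.INTER_CUBIC))
goto([0.5635,-0.144,0.25],4)
E
```

```text
yaw now -66.18 turn about tool x -70.18 shift before turn [-0.0187 -0.2656 -0.4573] after [-0.0187  0.3401 -0.405 ] tilt [ 0.  0. -1.]
```

View pics/crop.png

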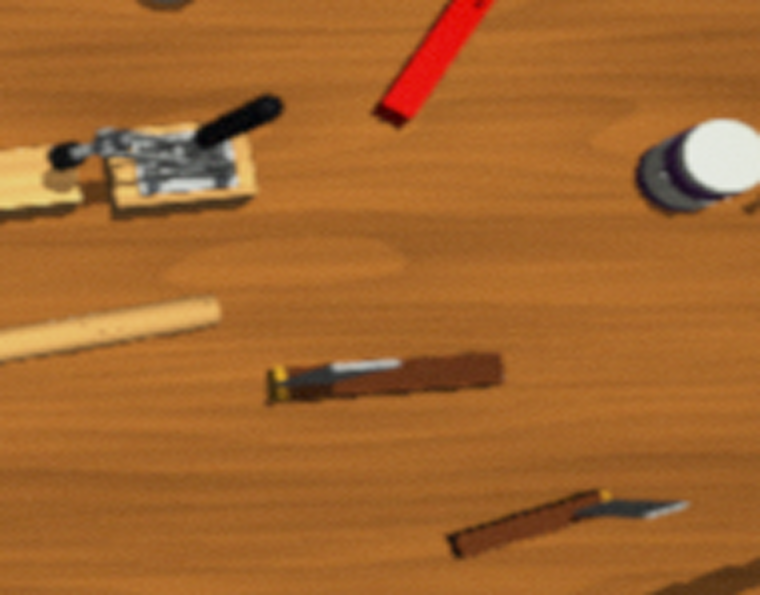

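The crop shows the long brown square with its heel and brass at the left, crop (278,385), and the smaller brown one at crop (570,520). The choice stands. Next I move above the handle.

{"fn": "arm_command", "kwargs": {
  "plan": [
    [[-0.03,0,0,0,0,0,0.06],[0,-0.019,-0.0327,0,0,0,0.06],[0,-0.019,-0.0327,0,0,0,0.06],[0,-0.019,-0.0327,0,0,0,0.06],[0,-0.019,-0.0327,0,0,0,0.06],[0,-0.019,-0.0327,0,0,0,0.06],[0,-0.019,-0.0327,0,0,0,0.06],[0,-0.019,-0.0327,0,0,0,0.06],[0,-0.019,-0.0327,0,0,0,0.06],[0,-0.019,-0.0327,0,0,0,0.06],[0,-0.019,-0.0327,0,0,0,0.06],[0,-0.019,-0.0327,0,0,0,0.06],[0,-0.019,-0.0327,0,0,0,0.06],[0,-0.019,-0.0327,0,0,0,0.06],[0,-0.019,-0.0327,0,0,0,0.06]]
  ]
}}

```text
t: 2.35
tool_pos: [0.5748, -0.1317, 0.2643]
tool_rot: [2.003, 0.4, -1.994]
contact_force: [0.7, -0.3, -0.0]
opening: 0.0603
```

{"fn": "arm_command", "kwargs": {
  "plan": [
    [[0,0,0,-7,0,0,0.06],[0,0,0,-7,0,0,0.06],[0,0,0,-7,0,0,0.06],[0,0,0,-7,0,0,0.06],[0,0,0,-7,0,0,0.06],[0,0,0,-7,0,0,0.06],[0,0,0,-7,0,0,0.06],[0,0,0,-7,0,0,0.06],[0,0,0,-7,0,0,0.06],[0,0,0,-7,0,0,0.06],[0,0,0,0,0,0,0.06]]
  ]
}}

```text
t: 3.27
tool_pos: [0.5794, -0.1213, 0.2642]
tool_rot: [1.146, 1.242, -1.143]
contact_force: [0.7, 0.1, 0.2]
opening: 0.0598
```

Run:
```python
from h import *
np.set_printoptions(precision=4,suppress=True)
goto([0.5635,-0.144,0.25],4)
M=T("wrist"); save("wrist","w1")
for th in["handle_grip","clamp_block","clamp_foot","plate"]:
    for r in mark_of("wrist",th)[:2]: print(th,round(r["conf"],2),W(M,r["at"]),px("wrist",M,W(M,r["at"])).round())
o=ctrl.get_obs(); print(o["t"],o["tool_pos"],o["opening"],o["contact_force"])
```

```text
yaw now 4.92 turn about tool x 0.92 shift before turn [ 0.0142 -0.0179  0.0212] after [ 0.0142 -0.0175  0.0215] tilt [ 0.006 -0.003 -1.   ]
handle_grip 0.74 [ 0.5619 -0.1485  0.1847] [250. 251.]
clamp_block 0.82 [ 0.56   -0.1169  0.0025] [262. 152.]
clamp_foot 0.62 [ 0.5549 -0.0357  0.1018] [257.  70.]
3.5167 [ 0.5794 -0.1213  0.2642] 0.05982284047264292 [ 1.7707 -0.3154  0.5798]
```

View pics/w1.png

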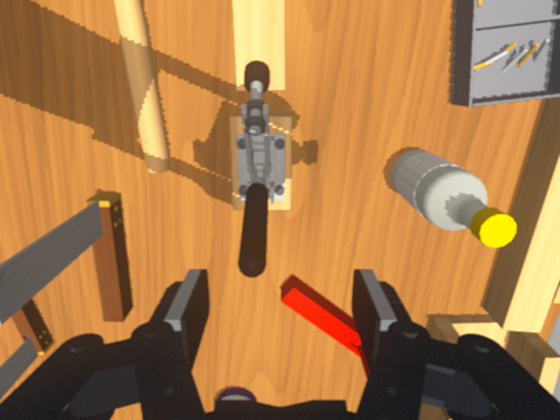

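The wrist view shows the clamp in the middle: foot at (257,78), block at (262,160), handle end at (253,268) between the open fingers. The handle is aligned with the tool. Next I straddle and grip the handle.

{"fn": "arm_command", "kwargs": {
  "plan": [
    [[0,-0.0185,0.024,0,0,0,0.06],[0,0,0,0,0,0,0.06],[0.03,0,0,0,0,0,0.06],[0.03,0,0,0,0,0,0.06],[0.025,0,0,0,0,0,0.06],[0,0,0,0,0,0,0.06]]
  ]
}}

```text
t: 4.02
tool_pos: [0.5655, -0.1488, 0.1806]
tool_rot: [1.157, 1.228, -1.147]
contact_force: [-0.7, -0.3, -1.0]
opening: 0.0599
```

Run:
```python
from h import *
goto([0.563,-0.147,0.163],4.5)
```

```text
yaw now 4.21 turn about tool x -0.29 shift before turn [ 0.0176 -0.0026 -0.0021] after [ 0.0176 -0.0026 -0.0021] tilt [ 0.015 -0.006 -1.   ]
```

{"fn": "arm_command", "kwargs": {
  "plan": [
    [[0.0175,-0.0026,-0.002,0,0,0,0.06],[0,0,0,0,0,0,0.01],[0,0,0,0,0,0,0.01],[0,0,0,0,0,0,0.01],[0,0,0,0,0,0,0.01],[0,0,0,0,0,0,0.01],[0,0,0,0,0,0,0.01]]
  ],
  "squeeze": 30
}}

```text
t: 4.6
tool_pos: [0.5641, -0.147, 0.1668]
tool_rot: [1.159, 1.226, -1.149]
contact_force: [1.5, 0.3, -5.7]
opening: 0.017
```

{"fn": "arm_command", "kwargs": {
  "plan": [
    [[0.005,0,0.0138,0,0,0,0.01],[0.0076,0,0.0128,0,0,0,0.01],[0.0099,0,0.0112,0,0,0,0.01],[0.0119,0,0.0091,0,0,0,0.01],[0,0,0,0,0,0,0.01]]
  ]
}}

```text
t: 5.02
tool_pos: [0.5677, -0.1903, 0.1389]
tool_rot: [1.163, 1.238, -1.143]
contact_force: [1.3, 2.1, -5.2]
opening: 0.0168
```

{"fn": "arm_command", "kwargs": {
  "plan": [
    [[0.012,0,0.006,0,0,0,0.01],[0.0133,0,0.0055,0,0,0,0.01],[0.0145,0,0.003,0,0,0,0.01],[0.0149,0,0.001,0,0,0,0.01],[0.008,0,0,0,0,0,0.01],[0,0,0,0,0,0,0.01]]
  ]
}}

```text
t: 5.52
tool_pos: [0.5694, -0.21, 0.0864]
tool_rot: [1.157, 1.236, -1.149]
contact_force: [-3.6, 4.0, 2.0]
opening: 0.0168
```

{"fn": "arm_command", "kwargs": {
  "plan": [
    [[0.008,0,-0.002,0,0,0,0.01],[0.006,0,-0.002,0,0,0,0.01],[0.006,0,0,0,0,0,0.01],[0,0,0,0,0,0,0.01]]
  ]
}}

```text
t: 5.85
tool_pos: [0.5695, -0.2109, 0.0732]
tool_rot: [1.148, 1.23, -1.155]
contact_force: [-2.7, 1.1, -0.1]
opening: 0.0168
```

{"fn": "arm_command", "kwargs": {
  "plan": [
    [[0.006,0,0,0,0,0,0.01],[0.006,0,0,0,0,0,0.01],[0,0,0,0,0,0,0.01]]
  ]
}}

```text
t: 6.1
tool_pos: [0.5696, -0.2114, 0.0673]
tool_rot: [1.145, 1.231, -1.156]
contact_force: [-8.1, 2.4, 5.5]
opening: 0.0166
```

Run:
```python
from h import *
np.set_printoptions(precision=4,suppress=True)
im=save("side","s2"); save("top","t2")
M=T("side")
for th in["clamp_foot","handle_grip","plate"]:
    for r in mark_of("side",th)[:2]: print(th,round(r["conf"],2),W(M,r["at"]))
a=im[100:310,200:380,::-1]
cv2.imwrite("pics/s2c.png",cv2.resize(a,None,fx=3.5,fy=2.8,interpolation=cv2.INTER_CUBIC))
```

```text
clamp_foot 0.54 [ 0.5558 -0.0335  0.0421]
handle_grip 0.4 [ 0.5662 -0.2017  0.0922]
```

View pics/s2c.png

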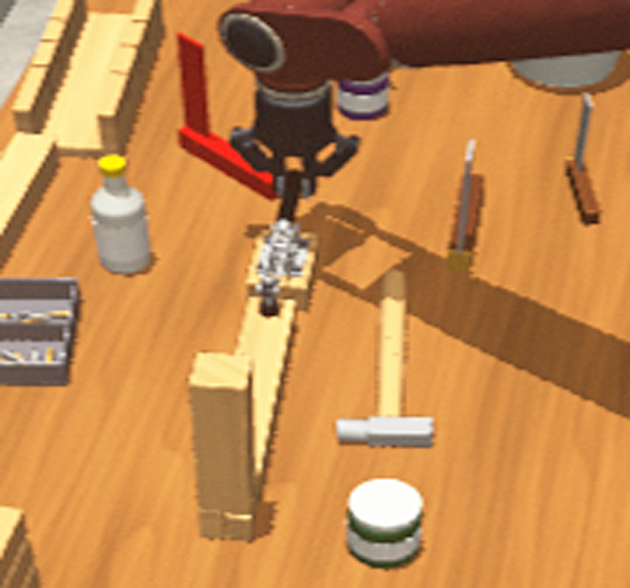

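The side crop shows the foot at (268,305) down on the plate and the handle down in the gripper at (290,190). One more firm push, then release.

{"fn": "arm_command", "kwargs": {
  "plan": [
    [[0.008,0,0,0,0,0,0.01],[0.005,0,0,0,0,0,0.01],[0,0,0,0,0,0,0.01]]
  ]
}}

```text
t: 6.6
tool_pos: [0.5696, -0.2116, 0.0654]
tool_rot: [1.141, 1.236, -1.159]
contact_force: [-11.7, 4.7, 9.3]
opening: 0.0169
```

{"fn": "arm_command", "kwargs": {
  "plan": [
    [[0,0,0,0,0,0,0.045],[0,0,0,0,0,0,0.045],[0,0,0,0,0,0,0.045],[-0.03,0,0,0,0,0,0.045],[-0.03,0,0,0,0,0,0.045],[0,0,0,0,0,0,0.045]]
  ]
}}

```text
t: 7.1
tool_pos: [0.5734, -0.2104, 0.1314]
tool_rot: [1.142, 1.227, -1.153]
contact_force: [1.1, 0.0, 1.1]
opening: 0.0448
```

Run:
```python
from h import *
np.set_printoptions(precision=4,suppress=True)
for cam in["wrist","side"]:
  M=T(cam); save(cam,cam+"3")
  for th in["clamp_foot","handle_grip","clamp_block","plate","stud"]:
    for r in mark_of(cam,th)[:1]: print(cam,th,round(r["conf"],2),W(M,r["at"]))
goto([0.40,-0.274,0.25],4.5)
```

```text
wrist handle_grip 0.95 [ 0.5642 -0.2067  0.0974]
wrist clamp_block 0.58 [ 0.5597 -0.1178  0.0049]
side clamp_foot 0.47 [ 0.5559 -0.0311  0.0468]
side handle_grip 0.47 [ 0.5691 -0.2003  0.0963]
side clamp_block 0.56 [ 0.5645 -0.121   0.0014]
side plate 0.65 [0.5417 0.109  0.0003]
side stud 0.57 [0.5249 0.2472 0.0228]
yaw now 4.51 turn about tool x 0.01 shift before turn [-0.1245 -0.1745  0.053 ] after [-0.1245 -0.1745  0.0531] tilt [-0.001 -0.012 -1.   ]
```

View pics/wrist3.png

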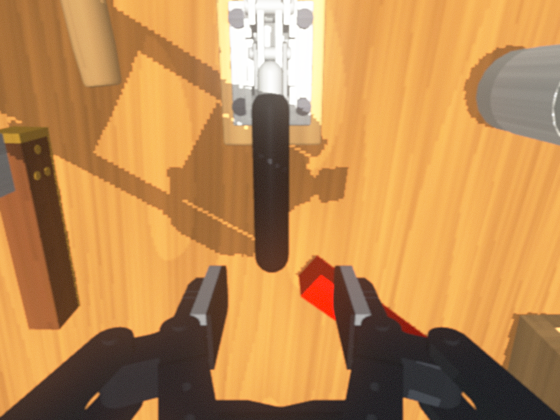

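The wrist view shows the handle level, end at (270,265), square to the block. I'll confirm the lock with a closed-finger push down on the handle.

{"fn": "arm_command", "kwargs": {
  "plan": [
    [[0,-0.006,0,0,0,0,0],[0,0,0,0,0,0,0],[0,0,0,0,0,0,0],[0.012,0,0,0,0,0,0],[0.008,0,0,0,0,0,0],[0.006,0,0,0,0,0,0],[0.006,0,0,0,0,0,0]]
  ]
}}

```text
t: 8.28
tool_pos: [0.5652, -0.2119, 0.0966]
tool_rot: [1.14, 1.232, -1.157]
contact_force: [-11.2, 4.9, 25.6]
opening: -0.0001
```

{"fn": "arm_command", "kwargs": {
  "plan": [
    [[0.008,0,0,0,0,0,0],[0.01,0,0,0,0,0,0]]
  ]
}}

```text
t: 8.45
tool_pos: [0.5657, -0.2132, 0.0881]
tool_rot: [1.138, 1.235, -1.159]
contact_force: [-16.7, 6.9, 33.2]
opening: 0.0005
```

{"fn": "arm_command", "kwargs": {
  "plan": [
    [[-0.04,0,0,0,0,0,0.03],[-0.04,0,0,0,0,0,0.07],[-0.04,0,0,0,0,0,0.07],[-0.03,0,0,0,0,0,0.07],[0,0,0,0,0,0,0.07]]
  ]
}}

```text
t: 8.87
tool_pos: [0.5651, -0.2107, 0.2384]
tool_rot: [1.137, 1.24, -1.162]
contact_force: [0.7, -1.2, 0.7]
opening: 0.0605
```

Run:
```python
from h import *
np.set_printoptions(precision=4,suppress=True)
for cam in["wrist","side","top"]:
  M=T(cam); save(cam,cam+"4")
  for th in["clamp_foot","handle_grip","clamp_block","plate","stud","square_grip","square_heel"]:
    for r in mark_of(cam,th)[:2]: print(cam,th,round(r["conf"],2),W(M,r["at"]))
goto([0.40,-0.274,0.25],4.5)
```

```text
wrist handle_grip 0.79 [ 0.5647 -0.207   0.0983]
wrist clamp_block 0.72 [ 0.561  -0.1169  0.0018]
wrist square_grip 0.96 [ 0.2779 -0.3242  0.015 ]
wrist square_grip 0.94 [ 0.6407 -0.2994  0.0206]
wrist square_heel 0.95 [ 0.3    -0.3918  0.0043]
wrist square_heel 0.94 [ 0.3961 -0.177   0.0013]
side clamp_foot 0.39 [ 0.5566 -0.0309  0.0455]
side handle_grip 0.59 [ 0.5707 -0.2026  0.1004]
side clamp_block 0.62 [ 0.5606 -0.122  -0.0031]
side clamp_block 0.22 [ 0.3967 -0.1753 -0.0015]
side plate 0.58 [ 0.5426  0.1089 -0.0026]
side plate 0.28 [ 0.7322 -0.1242 -0.0023]
side stud 0.61 [0.5283 0.2468 0.0184]
side square_grip 0.91 [ 0.6415 -0.3009  0.0211]
side square_grip 0.75 [ 0.3997 -0.2744  0.0205]
side square_heel 0.71 [ 0.3948 -0.1754  0.0005]
side square_heel 0.69 [0.4989 0.4318 0.0007]
top clamp_foot 0.51 [ 0.5552 -0.026   0.0439]
top handle_grip 0.73 [ 0.5688 -0.1991  0.0974]
top clamp_block 0.87 [ 0.5616 -0.1197 -0.0008]
top plate 0.74 [ 0.5447  0.1123 -0.    ]
top stud 0.79 [0.5267 0.2501 0.0205]
top square_grip 0.79 [ 0.2838 -0.3231  0.0164]
top square_heel 0.68 [ 0.3021 -0.3872  0.0011]
yaw now 4.54 turn about tool x 0.04 shift before turn [-0.0159 -0.167   0.0519] after [-0.0159 -0.167   0.052 ] tilt [-0.016 -0.009 -1.   ]
```

View pics/wrist4.png

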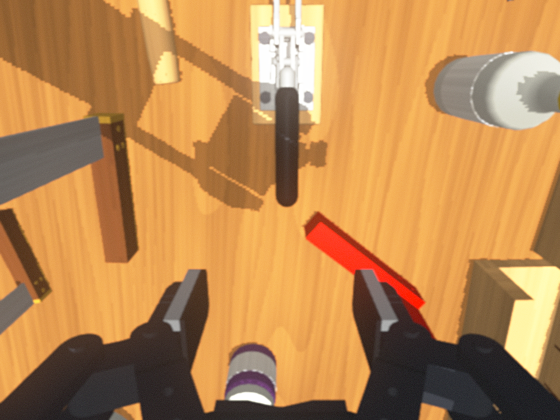

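Readings of the handle agree before and after a 33 N push (about 97 mm up, y about -85 mm of the block), and the foot is at plate height: locked. In this view the square's stock runs from (112,120) to (118,260). Now to the square.

{"fn": "arm_command", "kwargs": {
  "plan": [
    [[-0.005,-0.033,0.01,0,0,0,0.07],[-0.003,-0.033,0.01,0,0,0,0.07],[0,-0.033,0.01,0,0,0,0.07],[0,-0.033,0.01,0,0,0,0.07],[0,-0.025,0.01,0,0,0,0.07],[0,0,0,0,0,0,0.07],[0,0,0,0,0,0,0.07]]
  ]
}}

```text
t: 10.65
tool_pos: [0.4045, -0.2732, 0.2412]
tool_rot: [1.133, 1.253, -1.165]
contact_force: [0.2, -0.0, -0.6]
opening: 0.0703
```

Run:
```python
from h import *
np.set_printoptions(precision=4,suppress=True)
M=T("wrist"); im=save("wrist","w5")
for th in["square_grip","square_heel","square"]:
    for r in mark_of("wrist",th)[:3]: print(th,round(r["conf"],2),W(M,r["at"]))
    if th=="square":
        for r in cut_out("wrist",th)[:2]:
            m=r["mask"]; v,u=np.nonzero(m); print(r["conf"],m.sum(),u.min(),u.max(),v.min(),v.max())
goto([0.40,-0.274,0.06],3.5)
```

```text
square_grip 0.96 [ 0.2822 -0.3233  0.0163]
square_grip 0.78 [ 0.6427 -0.302   0.0215]
square_grip 0.64 [ 0.3975 -0.2744  0.0246]
square_heel 0.84 [ 0.3942 -0.1761  0.0006]
square_heel 0.77 [ 0.2985 -0.3898  0.0046]
square 0.94 [ 0.3968 -0.2496  0.0025]
square 0.83 [ 0.6687 -0.3117 -0.0001]
square 0.67 [ 0.2873 -0.3405  0.0031]
0.8 3390 464 559 169 269
0.7 4129 265 293 45 219
yaw now 4.92 turn about tool x 1.42 shift before turn [ 0.1809 -0.0027 -0.0002] after [ 0.1809 -0.0027 -0.    ] tilt [-0.018 -0.009 -1.   ]
```

View pics/w5.png

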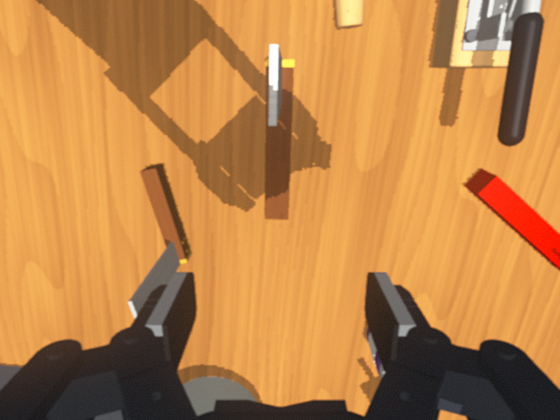

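The wrist view shows the square's stock from (279,67) to (277,219), blade at (272,85), with the smaller brown one at (165,215) and the red one at (510,215), both clear. I'll compute the yaw and a full correction.

```bash
cat >> h.py <<'E'
def fix(p,yaw):
    "shift (current tool axes) and turn (deg, tool axes) to stand upright, tool y at world yaw"
    o=ctrl.get_obs(); M=R.from_rotvec(o["tool_rot"]).as_matrix(); a=np.radians(yaw)
    y=np.array([np.cos(a),np.sin(a),0]); x=np.array([0,0,-1.]); G=np.column_stack([x,y,np.cross(x,y)])
    print("t",round(o["t"],2),"shift",(M.T@(np.array(p)-o["tool_pos"])).round(4),"turn",np.degrees(R.from_matrix(M.T@G).as_rotvec()).round(2),"F",o["contact_force"].round(1),"pos",o["tool_pos"].round(4))
E
python3 - <<'E'
from h import *
np.set_printoptions(precision=4,suppress=True)
M=T("wrist"); f=lambda u,v:ray("wrist",M,u,v,0.032)
a,b,c=f(265,219),f(289,219),f(294,67); print(a,b,c,"yaw edge",np.degrees(np.arctan2(-(c-b)[0],(c-b)[1])), "end mid",(a+b)/2, "end edge yaw",np.degrees(np.arctan2((b-a)[1],(b-a)[0])))
e=(a+b)/2; d=(c-b)/np.linalg.norm(c-b); print("grip",e+d*0.05, "len",np.linalg.norm(c-b))
fix([0.398,-0.274,0.06],3.5)
E
```

```text
[ 0.3911 -0.3272  0.032 ] [ 0.4151 -0.325   0.032 ] [ 0.4062 -0.1819  0.032 ] yaw edge 3.562575209119957 end mid [ 0.4031 -0.3261  0.032 ] end edge yaw 5.292206103642546
grip [ 0.4    -0.2762  0.032 ] len 0.14334406854708123
t 10.9 shift [ 0.1809 -0.0047 -0.0004] turn [1.42 0.45 1.05] F [ 0.6 -0.3 -0.2] pos [ 0.406  -0.2723  0.2408]
```

{"fn": "arm_command", "kwargs": {
  "plan": [
    [[0,-0.005,0,1.4,0.45,1.05,0.06],[0.04,0,0,0,0,0,0.06],[0.04,0,0,0,0,0,0.06],[0.04,0,0,0,0,0,0.06],[0.035,0,0,0,0,0,0.06],[0,0,0,0,0,0,0.06]]
  ]
}}

```text
t: 11.4
tool_pos: [0.4065, -0.2738, 0.0861]
tool_rot: [1.166, 1.224, -1.158]
contact_force: [-1.3, 1.8, -0.6]
opening: 0.0598
```

Run:
```python
from h import *
fix([0.3995,-0.275,0.006],3.5)
```

```text
t 11.4 shift [ 0.08   -0.008   0.0003] turn [-0.03  0.34 -0.71] F [-1.3  1.8 -0.6] pos [ 0.4065 -0.2738  0.0861]
```

{"fn": "arm_command", "kwargs": {
  "plan": [
    [[0.035,-0.008,0,0,0.34,-0.7,0.06],[0.025,0,0,0,0,0,0.06],[0.006,0,0,0,0,0,0.06],[0,0,0,0,0,0,0.06]]
  ]
}}

```text
t: 11.73
tool_pos: [0.4018, -0.2757, 0.0249]
tool_rot: [1.166, 1.234, -1.163]
contact_force: [0.0, 0.3, 0.5]
opening: 0.0601
```

Run:
```python
from h import *
fix([0.3995,-0.275,0.006],3.5)
```

```text
t 11.73 shift [ 0.0189 -0.0023 -0.0008] turn [-0.07  0.03 -0.17] F [0.  0.3 0.5] pos [ 0.4018 -0.2757  0.0249]
```

{"fn": "arm_command", "kwargs": {
  "plan": [
    [[0.016,-0.0023,0,0,0,0,0.06],[0.002,0,0,0,0,0,0.06],[0,0,0,0,0,0,0.01],[0,0,0,0,0,0,0.01],[0,0,0,0,0,0,0.01],[0,0,0,0,0,0,0.01],[0,0,0,0,0,0,0.01],[0,0,0,0,0,0,0.01],[0,0,0,0,0,0,0.01]]
  ],
  "squeeze": 90
}}

```text
t: 12.48
tool_pos: [0.4065, -0.2813, 0.0195]
tool_rot: [1.163, 1.217, -1.159]
contact_force: [0.2, -0.0, -3.6]
opening: 0.0216
```

Run:
```python
from h import *
np.set_printoptions(precision=4,suppress=True)
fix([0.3995,-0.275,0.15],3.5)
# plate axis from averages
blk=np.array([.5615,-.1195]); st=np.array([[.5287,.2491],[.5278,.2479],[.5249,.2472],[.5283,.2468],[.5267,.2501]]).mean(0)
pl=np.array([[.5449,.1113],[.5453,.1068],[.5417,.109],[.5426,.1089],[.5447,.1123]]).mean(0); co=np.array([.5305,.222])
for a,b in[(pl,st),(blk,st),(blk,pl),(pl,co)]: print(np.degrees(np.arctan2(-(b-a)[0],(b-a)[1])),np.linalg.norm(b-a))
# plate top edge pixels from side/top images by mask
for cam in["top"]:
    get_image(cam); M=T(cam)
    r=cut_out(cam,"plate")[0]; print(r["conf"]); rect=cv2.minAreaRect(np.argwhere(r["mask"])[:,::-1].astype(np.float32)); bx=cv2.boxPoints(rect); print(bx)
    print(np.array([ray(cam,M,u,v,.045) for u,v in bx]))
```

```text
t 12.48 shift [-0.1307 -0.0046 -0.005 ] turn [-0.04  0.74 -0.87] F [ 0.2 -0.  -3.6] pos [ 0.4065 -0.2813  0.0195]
6.815378515472729 0.1395460755449611
5.316629304372272 0.3693088230735897
4.406735490155052 0.2298394683251769
6.771971367629121 0.11312926765430774
0.71
[[176. 184.]
 [308. 184.]
 [308. 222.]
 [176. 222.]]
[[ 0.6079  0.3068  0.045 ]
 [ 0.5978 -0.0488  0.045 ]
 [ 0.4943 -0.0444  0.045 ]
 [ 0.5042  0.3046  0.045 ]]
```

The tool rose to z 0.0195 during closing and the opening is a bit below 24 mm. I'll look.

Run:
```python
from h import *
a=save("wrist","w6"); s=save("side","s6")
c=cv2.resize(s[110:240,250:400],(485,420),interpolation=cv2.INTER_CUBIC)
b=cv2.resize(a,(315,420)) if 0 else a[:,200:515]
cv2.imwrite("pics/c6.png",np.hstack([c,b])[:,:,::-1])
```

```text
(no output)
```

View pics/c6.png

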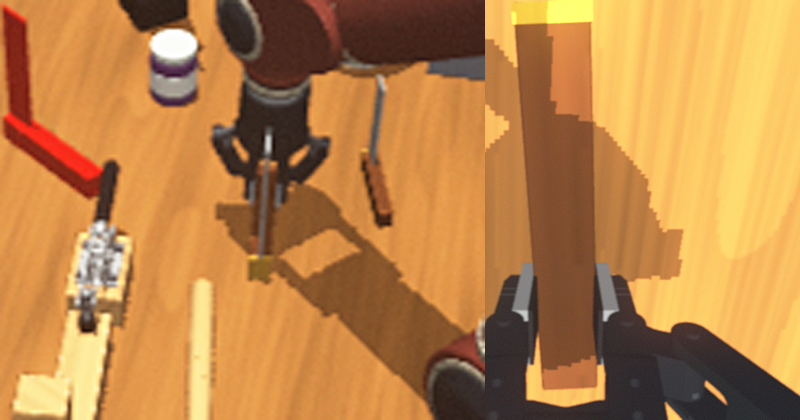

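The crop shows the pads on both sides of the stock, crop (525–605, 300), but gripped too high. I reopen a little, recentre and lower.

{"fn": "arm_command", "kwargs": {
  "plan": [
    [[0,0,0,0,0,0,0.04],[0,0,0,0,0,0,0.04],[0,0,-0.004,0,0.7,-0.8,0.04],[0,0,0,0,0,0,0.04]]
  ]
}}

```text
t: 13.02
tool_pos: [0.4071, -0.2778, 0.0206]
tool_rot: [1.166, 1.235, -1.164]
contact_force: [-0.7, 0.2, 0.3]
opening: 0.0399
```

Run:
```python
from h import *
np.set_printoptions(precision=4,suppress=True)
fix([0.4,-0.275,0.006],3.5)
M=T("wrist"); get_image("wrist")
for th in["square_grip","square_heel","square"]:
    for r in mark_of("wrist",th)[:2]: print(th,round(r["conf"],2),W(M,r["at"]))
get_image("side"); M=T("side")
for th in["square_heel","square"]:
    for r in mark_of("side",th)[:3]: print(th,round(r["conf"],2),W(M,r["at"]))
```

```text
t 13.02 shift [ 0.0146 -0.0069 -0.0032] turn [-0.08  0.03 -0.08] F [-0.7  0.2  0.3] pos [ 0.4071 -0.2778  0.0206]
square_grip 0.97 [ 0.278  -0.322   0.0182]
square_grip 0.68 [ 0.4072 -0.2787  0.0218]
square_heel 0.96 [ 0.3966 -0.1785 -0.0034]
square 0.98 [ 0.4004 -0.2484  0.0003]
square 0.78 [ 0.2845 -0.3375  0.0067]
square_heel 0.7 [ 0.3072 -0.3889  0.0008]
square_heel 0.67 [ 0.3969 -0.1761  0.0029]
square_heel 0.56 [ 0.7281 -0.3615 -0.0016]
square 0.88 [ 0.6587 -0.3168 -0.0006]
square 0.62 [ 0.292  -0.3344  0.    ]
square 0.6 [ 0.4086 -0.2503 -0.0026]
```

{"fn": "arm_command", "kwargs": {
  "plan": [
    [[0.006,-0.003,-0.002,0,0,0,0.04],[0.006,0,0,0,0,0,0.04],[0.003,0,0,0,0,0,0.04]]
  ]
}}

```text
t: 13.62
tool_pos: [0.4036, -0.2763, 0.0047]
tool_rot: [1.165, 1.233, -1.164]
contact_force: [-0.1, 0.7, 0.2]
opening: 0.0403
```

{"fn": "arm_command", "kwargs": {
  "plan": [
    [[0,0,0,0,0,0,0.02],[0,0,0,0,0,0,0.02],[0,0,0,0,0,0,0.02]]
  ],
  "squeeze": 40
}}

```text
t: 13.87
tool_pos: [0.4033, -0.2759, 0.0037]
tool_rot: [1.166, 1.234, -1.164]
contact_force: [-0.3, 0.5, 0.3]
opening: 0.0233
```

{"fn": "arm_command", "kwargs": {
  "plan": [
    [[0,0,0,0,0,0,0.01],[0,0,0,0,0,0,0.01],[0,0,0,0,0,0,0.01]]
  ],
  "squeeze": 80
}}

```text
t: 14.12
tool_pos: [0.4034, -0.276, 0.0038]
tool_rot: [1.166, 1.234, -1.164]
contact_force: [0.1, 0.2, 1.3]
opening: 0.0228
```

{"fn": "arm_command", "kwargs": {
  "plan": [
    [[-0.02,0,0,0,0,0,0.01],[-0.03,0,0,0,0,0,0.01],[-0.03,0,0,0,0,0,0.01],[-0.03,0,0,0,0,0,0.01],[-0.015,0.0137,-0.0283,0,0,0,0.01],[0,0.0137,-0.0283,0,0,0,0.01],[0,0.0137,-0.0283,0,0,0,0.01],[0,0.0137,-0.0283,0,0,0,0.01],[0,0.0137,-0.0283,0,0,0,0.01],[0,0.0137,-0.0283,0,0,0,0.01],[0,0.0137,-0.0283,0,0,0,0.01],[0,0.0137,-0.0283,-1,0,0,0.01],[0,0.0137,-0.02,-1,0,0,0.01],[0,0.01,-0.015,0,0,0,0.01],[0,0,0,0,0,0,0.01]]
  ]
}}

```text
t: 15.37
tool_pos: [0.5135, 0.0088, 0.1197]
tool_rot: [1.139, 1.271, -1.152]
contact_force: [-0.0, 0.6, -3.6]
opening: 0.0229
```

Run:
```python
from h import *
np.set_printoptions(precision=4,suppress=True)
fix([0.546,0.074,0.14],6)
for cam in ["wrist","top","side"]:
  M=T(cam); save(cam,cam+"7")
  for th in["square_heel","square","plate","stud","corner","clamp_foot"]:
    for r in mark_of(cam,th)[:2]:
      w=W(M,r["at"])
      if abs(w[0]-.545)<.06: print(cam,th,round(r["conf"],2),w,px(cam,M,w).round())
  if cam=="wrist":
    for r in cut_out(cam,"plate")[:1]: np.save("pm.npy",r["mask"])
```

```text
t 15.37 shift [-0.0205  0.0379 -0.0622] turn [-0.81 -0.53  1.1 ] F [-0.   0.6 -3.6] pos [0.5135 0.0088 0.1197]
wrist square_heel 0.7 [0.504 0.107 0.115] [280.  27.]
wrist square 0.61 [0.5103 0.0327 0.1173] [278. 223.]
wrist plate 0.72 [0.5399 0.1054 0.0006] [338.  61.]
wrist clamp_foot 0.67 [ 0.5543 -0.0306  0.0444] [339. 280.]
top square_heel 0.97 [0.5022 0.1071 0.1159] [249. 216.]
top plate 0.64 [ 0.5443  0.1133 -0.0003] [249. 208.]
top stud 0.66 [0.5279 0.247  0.0216] [200. 214.]
top corner 0.67 [0.533  0.2209 0.0494] [207. 210.]
side square_heel 0.8 [0.5088 0.1055 0.1176] [281. 229.]
side square 0.95 [0.5169 0.0314 0.112 ] [284. 212.]
side plate 0.97 [0.5441 0.1074 0.0005] [271. 251.]
side plate 0.64 [0.5255 0.2471 0.0223] [266. 283.]
side stud 0.55 [0.5284 0.2491 0.0198] [265. 283.]
side corner 0.87 [0.529  0.2251 0.0421] [266. 273.]
side clamp_foot 0.62 [ 0.5532 -0.0315  0.0453] [277. 210.]
```

View pics/wrist7.png

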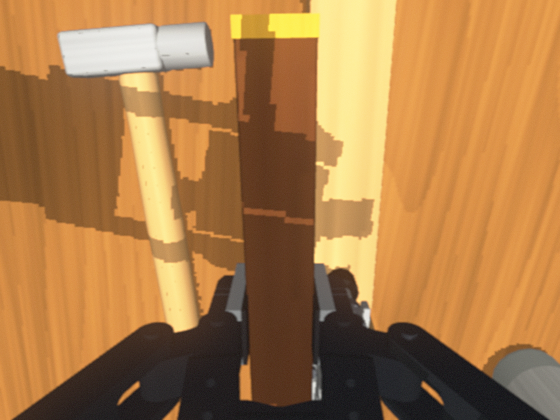

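The wrist view shows the square firmly held: brass heel at (275,25), stock to (280,400). The plate's right top edge runs from (396,0) to (383,170), the hammer lies at left and the clamp foot is at (343,285). I'll fit that edge for the plate's yaw and lateral position.

Run:
```python
from h import *
np.set_printoptions(precision=4,suppress=True)
im=cv2.imread("pics/wrist7.png").astype(float); g=cv2.GaussianBlur(im[:,:,1],(3,3),0)
pts=[]
for v in range(4,190,6):
    d=-np.diff(g[v,370:412]); k=d.argmax(); 
    if d[k]>8: pts.append((370.5+k,v))
pts=np.array(pts); p=np.polyfit(pts[:,1],pts[:,0],1)
for _ in range(3):
    r=pts[:,0]-np.polyval(p,pts[:,1]); pts=pts[abs(r)<max(2,1.5*r.std())]; p=np.polyfit(pts[:,1],pts[:,0],1)
M=T("wrist"); a,b=[ray("wrist",M,np.polyval(p,v),v,.045) for v in(0,190)]
print(len(pts),p,a,b); d=(a-b)[:2]/np.linalg.norm((a-b)[:2]); yaw=np.degrees(np.arctan2(-d[0],d[1])); n=np.array([d[1],-d[0]])
print("yaw",yaw); c=b[:2]-n*.0225
for y in(0,.109,.222): print("mid at y",y,c+d*(y-c[1])/d[1])
# square yaw in hand: stock edges at top height z=tcp+.028
z=ctrl.get_obs()["tool_pos"][2]+.028
for (u1,v1,u2,v2) in[(236,60,245,255),(317,60,313,255)]:
    A,B=ray("wrist",M,u1,v1,z),ray("wrist",M,u2,v2,z); print(A,B,np.degrees(np.arctan2(-(A-B)[0],(A-B)[1])))
```

```text
31 [ -0.0803 395.9845] [0.5615 0.1314 0.045 ] [0.5711 0.0291 0.045 ]
yaw 5.332409296003381
mid at y 0 [0.5512 0.    ]
mid at y 0.109 [0.541 0.109]
mid at y 0.222 [0.5305 0.222 ]
[0.4935 0.0905 0.1489] [0.4996 0.0286 0.1489] 5.685527878789819
[0.5169 0.0925 0.1489] [0.5228 0.0309 0.1489] 5.46068682754395
```

{"fn": "arm_command", "kwargs": {
  "plan": [
    [[0,0.018,-0.031,-0.1,-0.5,1.1,0.01],[0,0.018,-0.031,0,0,0,0.01],[0,0,0,0,0,0,0.01],[0,0,0,0,0,0,0.01]]
  ]
}}

```text
t: 16.8
tool_pos: [0.5453, 0.0721, 0.1208]
tool_rot: [1.146, 1.245, -1.145]
contact_force: [-0.2, 0.0, -4.3]
opening: 0.0228
```

Run:
```python
from h import *
fix([0.5443,0.0735,0.056],5.35)
```

```text
t 16.8 shift [ 0.0648 -0.0011 -0.0017] turn [-0.45  0.12 -0.15] F [-0.2  0.  -4.3] pos [0.5453 0.0721 0.1208]
```

{"fn": "arm_command", "kwargs": {
  "plan": [
    [[0.02,-0.001,-0.0015,-0.4,0.1,-0.15,0.01],[0.02,0,0,0,0,0,0.01],[0.012,0,0,0,0,0,0.01],[0.004,0,0,0,0,0,0.01],[0,0,0,0,0,0,0.01]]
  ]
}}

```text
t: 17.22
tool_pos: [0.5453, 0.0727, 0.0644]
tool_rot: [1.141, 1.249, -1.139]
contact_force: [-0.8, 0.3, -3.0]
opening: 0.0231
```

Run:
```python
from h import *
fix([0.5443,0.0735,0.049],5.35)
```

```text
t 17.22 shift [ 0.0154 -0.001  -0.0009] turn [-0.02  0.05 -0.15] F [-0.8  0.3 -3. ] pos [0.5453 0.0727 0.0644]
```

{"fn": "arm_command", "kwargs": {
  "plan": [
    [[0.008,-0.001,0,0,0,0,0.01],[0.004,0,0,0,0,0,0.01],[0.003,0,0,0,0,0,0.01],[0.002,0,0,0,0,0,0.01]]
  ]
}}

```text
t: 17.55
tool_pos: [0.5456, 0.0716, 0.0488]
tool_rot: [1.143, 1.247, -1.138]
contact_force: [-6.7, 1.4, 11.1]
opening: 0.0228
```

{"fn": "arm_command", "kwargs": {
  "plan": [
    [[0.002,0,0,0,0,0,0.01],[0.001,0,0,0,0,0,0.01]]
  ]
}}

```text
t: 17.72
tool_pos: [0.5462, 0.0717, 0.0491]
tool_rot: [1.143, 1.248, -1.139]
contact_force: [0.9, -0.0, -3.4]
opening: 0.0226
```

{"fn": "arm_command", "kwargs": {
  "plan": [
    [[0,-0.001,-0.008,0,0,0,0.01],[0.001,-0.001,-0.008,0,0,0,0.01],[0.001,0,-0.006,0,0,0,0.01]]
  ],
  "squeeze": 110
}}

```text
t: 17.97
tool_pos: [0.5442, 0.0936, 0.049]
tool_rot: [1.146, 1.242, -1.137]
contact_force: [-1.1, -3.4, 2.5]
opening: 0.0226
```

{"fn": "arm_command", "kwargs": {
  "plan": [
    [[0.001,0,-0.005,0,0,0,0.01],[0.001,0,-0.005,0,0,0,0.01]]
  ]
}}

```text
t: 18.13
tool_pos: [0.5452, 0.1044, 0.0491]
tool_rot: [1.145, 1.238, -1.134]
contact_force: [-0.1, -3.9, 3.5]
opening: 0.0223
```

Run:
```python
from h import *
np.set_printoptions(precision=4,suppress=True)
o=ctrl.get_obs(); y=o["tool_pos"][1]; fix([0.5512-.0933*y,y,0.049],5.35)
for cam in["side","wrist"]:
  M=T(cam); get_image(cam)
  for th in["square_heel","corner","stud","square"]:
    for r in mark_of(cam,th)[:1]:
      w=W(M,r["at"]); print(cam,th,round(r["conf"],2),w)
```

```text
t 18.13 shift [-0.     -0.0037 -0.0003] turn [-0.13  0.27 -0.78] F [-0.1 -3.9  3.5] pos [0.5452 0.1044 0.0491]
side square_heel 0.84 [ 0.7271 -0.3601  0.0008]
side corner 0.66 [0.5309 0.2248 0.0434]
side stud 0.34 [ 0.5614 -0.12    0.0007]
side square 0.93 [ 0.6643 -0.3156 -0.0015]
wrist corner 0.38 [0.5472 0.1035 0.0665]
wrist square 0.82 [0.5397 0.1325 0.0447]
```

{"fn": "arm_command", "kwargs": {
  "plan": [
    [[0.001,-0.0025,-0.005,-0.1,0.25,-0.7,0.01],[0.001,-0.001,-0.005,0,0,0,0.01],[0.001,0,-0.003,0,0,0,0.01]]
  ]
}}

```text
t: 18.88
tool_pos: [0.5432, 0.1141, 0.0489]
tool_rot: [1.139, 1.243, -1.14]
contact_force: [-2.7, -10.6, 9.5]
opening: 0.022
```

Run:
```python
from h import *
o=ctrl.get_obs(); y=o["tool_pos"][1]; fix([0.5512-.0933*y,y,0.049],5.35)
```

```text
t 18.88 shift [-0.0001 -0.0027 -0.0002] turn [-0.05  0.36 -0.29] F [ -2.7 -10.6   9.5] pos [0.5432 0.1141 0.0489]
```

{"fn": "arm_command", "kwargs": {
  "plan": [
    [[0,-0.0015,-0.004,0,0.36,-0.3,0.01],[0,-0.001,-0.004,0,0,0,0.01]]
  ]
}}

```text
t: 19.05
tool_pos: [0.5405, 0.12, 0.0489]
tool_rot: [1.139, 1.248, -1.143]
contact_force: [2.2, -5.4, 2.9]
opening: 0.0222
```

Run:
```python
from h import *
o=ctrl.get_obs(); y=o["tool_pos"][1]; fix([0.5512-.0933*y,y,0.049],5.35); print(o["wrist_torque"])
im=save("side","s8"); cv2.imwrite("pics/s8c.png",cv2.resize(im[150:310,225:325,::-1],(500,600),interpolation=cv2.INTER_CUBIC))
M=T("side")
for th in["stud","corner","plate","square_heel"]:
    for r in mark_of("side",th)[:2]: print(th,r["conf"],W(M,r["at"]).round(4))
```

```text
t 19.05 shift [-0.0001 -0.0005 -0.    ] turn [-0.11  0.21  0.01] F [ 2.2 -5.4  2.9] pos [0.5405 0.12   0.0489]
[-0.53076258 -0.20252993 -0.13302763]
stud 0.73 [0.5284 0.2487 0.0205]
corner 0.67 [0.5312 0.2252 0.0426]
plate 0.59 [ 0.5454  0.1073 -0.001 ]
square_heel 0.75 [ 7.270e-01 -3.579e-01 -3.000e-04]
```

View pics/s8c.png

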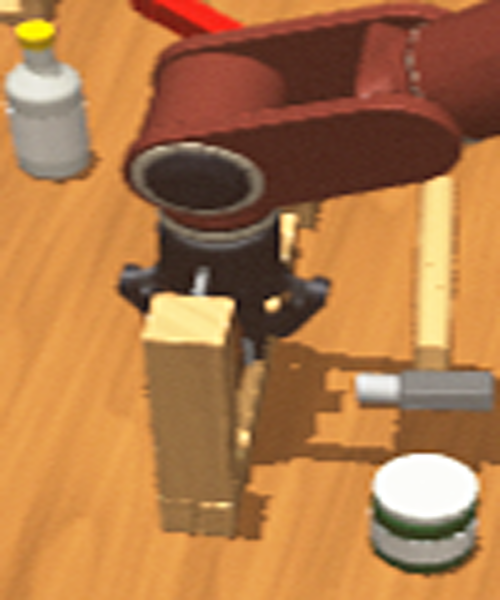

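The crop shows the blade tip (200,285) behind the stud, with the stud still being turned. I'll go on in small steps.

{"fn": "arm_command", "kwargs": {
  "plan": [
    [[0.001,0,-0.003,0,0.2,0,0.01],[0.001,0,-0.002,0,0,0,0.01]]
  ]
}}

```text
t: 19.47
tool_pos: [0.5409, 0.1225, 0.0489]
tool_rot: [1.136, 1.247, -1.143]
contact_force: [-3.9, -10.6, 10.5]
opening: 0.0221
```

{"fn": "arm_command", "kwargs": {
  "plan": [
    [[0.001,0,-0.002,0,0.1,0,0.01],[0.001,0,-0.002,0,0,0,0.01]]
  ]
}}

```text
t: 19.63
tool_pos: [0.5412, 0.1236, 0.0489]
tool_rot: [1.132, 1.245, -1.145]
contact_force: [-1.9, -9.9, 8.9]
opening: 0.0229
```

Run:
```python
from h import *
o=ctrl.get_obs(); y=o["tool_pos"][1]; fix([0.5512-.0933*y,y,0.049],5.35); print(o["wrist_torque"])
```

```text
t 19.63 shift [-0.0001 -0.0016 -0.0001] turn [0.03 0.57 0.04] F [-1.9 -9.9  8.9] pos [0.5412 0.1236 0.0489]
[-0.89441237  0.12898299  0.14364452]
```

{"fn": "arm_command", "kwargs": {
  "plan": [
    [[0.0005,-0.0015,-0.003,0,0.4,0,0.01],[0.0005,0,-0.003,0,0,0,0.01]]
  ]
}}

```text
t: 19.8
tool_pos: [0.541, 0.1247, 0.049]
tool_rot: [1.132, 1.241, -1.144]
contact_force: [0.9, -18.7, 5.8]
opening: 0.022
```

Run:
```python
from h import *
np.set_printoptions(precision=4,suppress=True)
o=ctrl.get_obs(); y=o["tool_pos"][1]; fix([0.5512-.0933*y,y,0.049],5.35); print(o["wrist_torque"],o["opening"])
M=T("top"); im=save("top","t9")
for th in["stud","corner","plate","square_heel","clamp_foot","handle_grip"]:
    for r in mark_of("top",th)[:1]: print(th,r["conf"],W(M,r["at"]).round(4))
d=np.array([-.0929,.9957,0]);n=np.array([.9957,.0929,0]);c=np.array([.5305,.2225,0])
vis=cv2.resize(im[150:250,150:320,::-1],None,fx=4.7,fy=5,interpolation=cv2.INTER_CUBIC)
for z in(.045,.247):
    q=[c+a*d+b*n+[0,0,z] for a,b in((0,-.0225),(0,.0225),(.045,.0225),(.045,-.0225))]
    P=np.array([px("top",M,w) for w in q]); print(z,P.round(1)); P=((P-[150,150]+.5)*[4.7,5]).astype(np.int32)
    cv2.polylines(vis,[P],True,(255,0,0) if z>.1 else (0,0,255),1)
cv2.imwrite("pics/t9c.png",vis)
```

```text
t 19.8 shift [ 0.     -0.0014 -0.0001] turn [ 0.04  0.75 -0.11] F [  0.9 -18.7   5.8] pos [0.541  0.1247 0.049 ]
[-2.1442 -0.0562 -0.0524] 0.02199065086467301
stud 0.66 [0.5309 0.2511 0.0235]
corner 0.81 [0.5307 0.2218 0.0463]
plate 0.96 [0.5425 0.1125 0.0001]
square_heel 0.94 [ 0.7257 -0.3555  0.0021]
clamp_foot 0.38 [ 0.5568 -0.0261  0.0432]
handle_grip 0.83 [ 0.5651 -0.1998  0.0998]
0.045 [[207.8 219.6]
 [206.4 203.1]
 [189.5 205.1]
 [190.9 221.7]]
0.247 [[191.8 204.5]
 [190.1 184.4]
 [169.5 186.8]
 [171.  207. ]]
```

View pics/t9c.png

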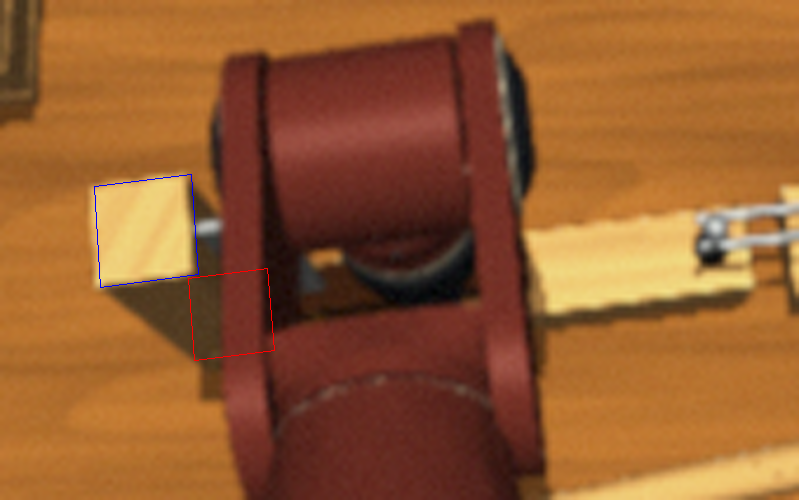

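The crop shows the stud's top face (145,230) on top of the blue outline predicted for an upright stud, and the clamp's foot (712,245) still on the plate. The tool is tilted 0.75° forward under load, so I ease the push and bring it level, with slight down pressure.

{"fn": "arm_command", "kwargs": {
  "plan": [
    [[0.001,-0.001,0.0005,0,0.7,0,0.01],[0.001,0,-0.0005,0,0.5,0,0.01]]
  ]
}}

```text
t: 20.32
tool_pos: [0.5409, 0.1247, 0.0489]
tool_rot: [1.149, 1.258, -1.134]
contact_force: [-4.4, -5.1, 11.0]
opening: 0.0224
```

Run:
```python
from h import *
np.set_printoptions(precision=4,suppress=True)
o=ctrl.get_obs(); y=o["tool_pos"][1]; fix([0.5512-.0933*y,y,0.049],5.35); print(o["wrist_torque"],o["opening"])
# stud top-face quad in top image
im=get_image("top"); hsv=cv2.cvtColor(im,cv2.COLOR_RGB2HSV); v=hsv[...,2].astype(int); s=hsv[...,1]
print("row196 v",v[196,162:200]); print("row196 s",s[196,162:200].astype(int)); print("col180 v",v[178:214,180])
```

```text
t 20.32 shift [-0.0001 -0.0013 -0.0001] turn [-0.03 -0.61 -0.14] F [-4.4 -5.1 11. ] pos [0.5409 0.1247 0.0489]
[-1.4091  0.6524 -0.0616] 0.022355030287345545
row196 v [184 187 187 187 187 186 190 223 237 238 239 238 238 239 239 238 238 240
 240 238 238 237 238 238 240 239 239 230 179 114 133 133 120 103 107  91
  83  73]
row196 s [191 185 192 187 192 195 185 153 136 137 134 135 133 126 126 122 128 123
 124 129 133 137 132 133 121 125 124 134 134  67  19   8  13  10  14   6
  12  10]
col180 v [183 174 167 160 156 156 162 188 227 238 239 239 239 239 240 239 240 240
 240 239 238 238 237 237 238 238 236 216 144  86  79  80  81  82  81 103]
```

{"fn": "arm_command", "kwargs": {
  "plan": [
    [[0.001,-0.001,-0.0015,0,-0.3,-0.1,0.01],[0.001,0,-0.0015,0,0,0,0.01]]
  ]
}}

```text
t: 20.53
tool_pos: [0.5408, 0.1248, 0.0489]
tool_rot: [1.14, 1.25, -1.139]
contact_force: [-5.2, -10.0, 11.6]
opening: 0.0224
```

Run:
```python
from h import *
np.set_printoptions(precision=4,suppress=True)
for k in range(2):
    o=ctrl.get_obs(); y=o["tool_pos"][1]; fix([0.5512-.0933*y,y,0.049],5.35); print(o["wrist_torque"],o["opening"])
    im=get_image("top")
hsv=cv2.cvtColor(im,cv2.COLOR_RGB2HSV).astype(int)
for r in(194,195,196,197): print(r,"v",hsv[r,166:171,2],hsv[r,186:197,2],"s",hsv[r,186:197,1])
```

```text
t 20.53 shift [-0.0001 -0.0012 -0.0001] turn [ 0.01  0.06 -0.09] F [ -5.2 -10.   11.6] pos [0.5408 0.1248 0.0489]
[-1.5896  0.6569 -0.1943] 0.022364972075806993
t 20.58 shift [-0.0001 -0.0012 -0.0001] turn [ 0.01  0.06 -0.08] F [-2.8 -9.9 10.1] pos [0.5408 0.1248 0.0489]
[-1.4374  0.3699 -0.0854] 0.02172022077483617
194 v [185 186 183 218 237] [239 239 237 216 147 115 137 150 162 163 177] s [131 124 123 142 146  69  34  22  16  14  23]
195 v [188 186 192 222 237] [239 239 238 223 162 139 167 182 174 167 166] s [128 124 122 134 137  46  15  10   6   8   8]
196 v [187 187 191 223 237] [239 239 238 232 178 118 131 134 117 106 104] s [125 122 128 131 138  61  16  11  13   7  12]
197 v [188 188 191 216 235] [239 238 240 234 187  92  75  71  66  62  63] s [125 128 126 126 131 130  71  22  19   8  12]
```

Run:
```python
from h import *
fix([0.54,.1248,.049],5.35)
print(finish_job())
```

```text
t 20.63 shift [-0.0001 -0.0008 -0.    ] turn [ 0.01  0.04 -0.09] F [-2.4 -8.8  9.4] pos [0.5408 0.1248 0.0489]
the job is handed in; nothing more can be done
None
```

I locked the clamp, then picked up the larger brown try square. I set it along the middle of the plate and pressed it into the corner, and handed the job in at 20.6 s with the square still gripped.

**Clamp:** The handle read about 97–100 mm up, against the 95 mm given for locked. It did not move after a push of about 33 N, and the foot measured at plate-top height.

**Square at hand-in:** The tool was upright within 0.1°, pressing about 9 N toward the stud and 9 N down. In the top picture the blade tip met the stud's inner face, with no gap that the pixels could show.

**What did not fully agree or was not clean:**
- **Squareness:** Compared with an upright outline drawn from my corner estimate, the stud top lay 2–2.5 mm outward. That would be about 0.6° past square. It is close to the camera's 2 mm calibration error, and other estimates of the corner removed the difference, so I could not settle it.
- **Push force:** While seating the square, the push rose briefly to about 19 N and the tool tilted 0.75°. I eased the push and levelled the tool before handing in.
- **First grasp:** My first grip on the square was too high, so I regripped it lower. That nudged it a few millimetres on the bench before lifting.

**Frame and other items:** The last plate and foot readings agreed with the earlier ones within measuring error. I noticed no change to the other things on the bench in the pictures I viewed, but I made no separate check of each.

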